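# Reassemble the washed test-tube rack

## Robot

A 6-joint arm with a two-finger parallel gripper is mounted at the origin on the work surface. World frame = base frame: x ahead of the robot, y to its left, z up, the work surface at z = 0. Lengths are in m, angles in rad, forces in N, time in s.
With the tool pointing down it reaches from about 0.325 to 0.9 m from the base axis. Payload 3.5 kg.
Tool frame: the origin (TCP) lies at the centre of the arm's flange, where the gripper is bolted on; the fingertips stand 173 mm ahead of it and the grasp point (between the pads) lies 155 mm ahead of it; z points along the fingers, y is the direction in which the jaws open and shut (so a half turn about z gives the same grasp; the last joint's range is limited). The gripper opens to 85 mm and grips with 20 to 120 N. Pads are 22 mm wide; open, the fingers measure 114 mm over their backs; the gripper's body (76 mm by 85 mm) begins 54 mm behind the grasp point. The pads swing forward as they close: fully open they stand 13 mm farther back than shut.
Start: joints at [1.114, 0.276, -0.026, 1.268, 0, 1.467], TCP at [0.217, 0.586, 0.405] pointing down, gripper open.
Joint ranges: [-3.12, 3.12], [-0.85, 1.88], [-1.08, 1.24], [-1.95, 2.15], [-1.57, 1.53], [-3.14, 3.14]. Speed limits (rad/s): [2.57, 2.57, 3.14, 3.14, 3.14, 3.14].

## Interface

Orientations are given as a unit quaternion [w, x, y, z].
In Python, from cell import ctrl, viewer, job gives the robot as it stands.
- The arm moves only by the tool arm_command, never from a script. Its argument "plan" is one flat list of numbers, 7 for each row, row after row: the shift along the world's x, y, z in m, then the turn, a rotation vector about the world's x, y, z in degrees, then the closure in counts, from 0 (fully open) to 255 (shut). In form: [x, y, z, ax, ay, az, fingers, x, y, z, ax, ay, az, fingers, ...]. A call has 1 to 12 rows; each row shifts and turns the commanded pose from where the row before left it; what a row does not reach is not made up. A row lasts 1/8 s, in which the tool goes at most 62.5 mm and 10.7 degrees, less where a joint would pass 70% of its speed; a pose out of reach is approached as far as the arm can. A call is refused whole if a number of a shift passes 0.0625 or a number of a turn 10.7, either way. A call with a gripper value outside its range is refused whole. The fingers move at their own pace and stop on an object; "force" is the grip in N (left out, the last holds). Time passes only in rows, so rows that do not move let the fingers close. It gives the time, the measured TCP pose, the force and the opening at its end, in the units of the state.
- ctrl.observe(): the state, without advancing time (a new reading comes with each control period).
- viewer.grab_frame(name): name is "scene" or "top" or "wrist"; returns a dict with "color" (480x640x3 uint8, red, green, blue), "mtx" (3x3 intrinsics, pixels), "k1" (the pictures are not rectified: a ray, as slopes to the right and down, at radius r is drawn at 1 + k1 r^2 times it, then the intrinsics apply), "rvec" (rotation vector, rad) and "tvec" (3), from world to camera coordinates, as OpenCV has them; the wrist camera has in their place "T_tool_cam" (4x4, takes a point from camera to tool coordinates, whose origin is the TCP and whose axes are the flange's). Camera axes: x right, y down, z forward; pixel columns grow to the right and rows downward; lengths in m; the calibration is good to about 2 mm. A picture is of the moment at which its call begins: read the wrist's pose just before it. There is no depth.
- job.close_job(): hands the job in, once; it reports no verdict.
The state is a dict: "time_s": time; "joints": joint angles; "qd": joint speeds; "tau": joint torques, N m; "eef_pos": TCP position; "orientation": TCP orientation; "force": force on the tool from outside, world axes, zero at the start; "ft_torque": the same for the moment, N m; "finger_gap": finger opening in m.
Only numpy, scipy, OpenCV 4.12 (cv2) and the standard library are available. Lean on these libraries where they do the work, as an engineer would, in place of code of your own. Each camera call takes 0.05 s, during which the arm holds its last target. There are 200 camera calls.

## Task

Put the washed test-tube rack back together: take the two tiers off the sloping draining stand and lower the seat tier (the one with small tube holes and large corner holes) level over all four posts until it rests fully home on the lower shoulders, then lower the top tier (large tube holes, small corner holes) onto the upper shoulders in the same way. Lower each tier home, do not drop it, and leave both lying flat in the rack, let go. Do not disturb the reagent bottle or the beaker of tubes.

Things in the scene. Friction and masses are not known exactly. Their poses are not given: they have to be found in the camera images.
- rack_base: Loose steel base, 1.8 kg: plate 215 x 84 mm, top 12 mm above the bench (feet 4 mm), with four upright stepped posts at x +-76, y +-17 mm: 20 mm diameter up to the lower shoulder, 13 mm up to the upper one (rim chamfered 1 mm), 6 mm above, coned over the last 6 mm to tips 110 mm high. Origin: centre, at bench level; x along its length, z up. Tiers fit either way round (half a turn).
- lower_seat (a point): Point on the base's axis at the height of the four lower shoulders, 45 mm above the bench: where the seat tier's origin comes to lie. Axes as rack_base.
- upper_seat (a point): Point on the base's axis at the height of the four upper shoulders, 90 mm above the bench: where the top tier's origin comes to lie. Axes as rack_base.
- seat_tier: Lower tier, loose aluminium plate 190 x 60 x 6 mm, 0.12 to 0.24 kg: ten small tube seats of 9 mm, four large corner holes of 16 mm at x +-76, y +-17 mm, which pass over the 13 mm part of the posts. Origin: centre of its underside; x along its length, y across, z normal to the plate, upward. Starts on the draining stand, x pointing 25 degrees up the slope.
- top_tier: Upper tier, loose aluminium plate 190 x 60 x 6 mm, 0.09 to 0.18 kg: ten large tube holes of 19 mm, four small corner holes of 9 mm at x +-76, y +-17 mm, which pass over only the 6 mm tips of the posts. Origin and axes as for the seat tier. Starts on the draining stand beside the seat tier; which of them lies left or right varies.
- drainer: Fixed stand of bent 8 mm rod, 140 mm high; bed slopes 25 degrees, rising along its own +x, away from the robot. Origin: at bench level under the bed's middle, z up. Tiers lie side by side at y +-60 mm (60 mm gap), undersides' centres 100 mm up, low ends against rod ends 14 mm high. Rods run under a tier 14 mm either side of its centre line; beside and below its long edges it is open at mid-length.
- reagent_bottle: Bystander: glass bottle with blue cap, 86 mm in diameter, 180 mm tall; origin under its base.
- beaker: Bystander: glass beaker 94 mm in diameter, 125 mm tall; two capped test tubes lean in it, about 155 mm high. Origin under its base.
There are look-alikes about, which are no part of the job. Leave any purple or red look-alike of the rack_base alone.

How it is judged:
By the outcome, as a careful person would: the job done as asked, in the order asked, and still so for the second after the job is handed in, with the robot touching nothing.
It also fails if it takes over 72 s, if anything falls off the work surface, if the arm or the gripper's body presses on something with over 40 N, if the wrist force passes 120 N, or if a joint passes its speed limit or range.

## Working session

There is one attempt and no reset: what is moved stays moved. The work goes in short steps, Python scripts to look and compute and a tool call to move; the robot and the scene stay as the last step left them, time stands still between calls to the robot, and variables do not carry over. Pictures are saved under pics/ and viewed, about 8 in all and at most 12, crops included, and the job is handed in when it is done.

Besides the shell and the picture viewer there is one more tool, called after ">>>" in YAML: its name, and indented under it one key for each argument. arm_command: Moves the arm, as the interface text tells. Its arguments: {"type":"object","properties":{"plan":{"type":"array","items":{"type":"number"}},"force":{"type":"number"}},"required":["plan"]}

```bash
mkdir -p pics; ls
cat > h.py <<'E'
import numpy as np, cv2
from cell import ctrl, viewer, job
from scipy.spatial.transform import Rotation as R
def grab(n):
    s=ctrl.observe(); f=viewer.grab_frame(n)
    if n=="wrist":
        T=np.eye(4); q=s["orientation"]; T[:3,:3]=R.from_quat([q[1],q[2],q[3],q[0]]).as_matrix(); T[:3,3]=s["eef_pos"]
        M=T@np.array(f["T_tool_cam"])
    else:
        W=np.eye(4); W[:3,:3]=cv2.Rodrigues(np.array(f["rvec"],float))[0]; W[:3,3]=np.ravel(f["tvec"]); M=np.linalg.inv(W)
    return dict(img=np.array(f["color"]),K=np.array(f["mtx"],float),k1=float(f["k1"]),M=M)
def save(c,p,box=None,scale=1):
    im=c["img"][:,:,::-1]
    if box: im=im[box[1]:box[3],box[0]:box[2]]
    cv2.imwrite(p,cv2.resize(im,None,fx=scale,fy=scale,interpolation=cv2.INTER_CUBIC))
def rays(c,uv):
    d=np.array([c["k1"],0,0,0,0])
    p=cv2.undistortPoints(np.array(uv,float).reshape(-1,1,2),c["K"],d).reshape(-1,2)
    return c["M"][:3,3],np.c_[p,np.ones(len(p))]@c["M"][:3,:3].T
def onplane(c,uv,z=None,n=(0,0,1),p0=None):
    o,d=rays(c,uv); n=np.array(n,float); p0=np.array([0,0,z]) if p0 is None else np.array(p0)
    return o+d*((n@(p0-o))/(d@n))[:,None]
def proj(c,P):
    W=np.linalg.inv(c["M"])
    return cv2.projectPoints(np.array(P,float).reshape(-1,1,3),cv2.Rodrigues(W[:3,:3])[0],W[:3,3],c["K"],np.array([c["k1"],0,0,0,0]))[0].reshape(-1,2)
E
python3 - <<'E'
from h import *
import pickle
a=grab("scene");b=grab("top");save(a,"pics/scene.png");save(b,"pics/top.png")
pickle.dump((a,b),open("v.pkl","wb"))
for c in(a,b):print(c["M"].round(3).tolist(),c["K"].round(1).tolist(),c["k1"])
print(ctrl.observe())
E
```

```text
pics
[[0.395, 0.54, -0.743, 1.384], [0.919, -0.22, 0.329, -0.389], [0.014, -0.812, -0.583, 0.804], [0.0, 0.0, 0.0, 1.0]] [[463.6, 0.0, 320.9], [0.0, 463.6, 243.3], [0.0, 0.0, 1.0]] -0.09298684593595777
[[-0.001, -0.997, 0.078, 0.419], [-1.0, 0.002, 0.004, 0.027], [-0.004, -0.078, -0.997, 1.174], [0.0, 0.0, 0.0, 1.0]] [[438.1, 0.0, 316.8], [0.0, 438.1, 232.8], [0.0, 0.0, 1.0]] -0.00021629110124755582
{'time_s': 0.1, 'joints': array([ 1.11357286e+00,  2.77102960e-01, -2.78110258e-02,  1.26800928e+00,
       -3.67331136e-05,  1.46736530e+00]), 'qd': array([-1.52536487e-03, -1.74465855e-03,  4.37025582e-03,  2.07479320e-03,
       -2.55810065e-05, -6.43244295e-04]), 'tau': array([ 4.17718938e-04, -4.46708393e+01,  2.96128643e+01,  8.45895818e-03,
       -5.52643849e-05,  8.07327837e-06]), 'eef_pos': array([0.21640032, 0.58593895, 0.40361086]), 'orientation': array([-2.76580326e-04,  1.75974960e-01,  9.84394068e-01, -1.02703729e-03]), 'force': array([ 0.88093132,  0.15916873, -0.4508366 ]), 'ft_torque': array([-0.00242082, -0.03135357,  0.04776615]), 'finger_gap': 0.08499323687619048}
```

View pics/scene.png

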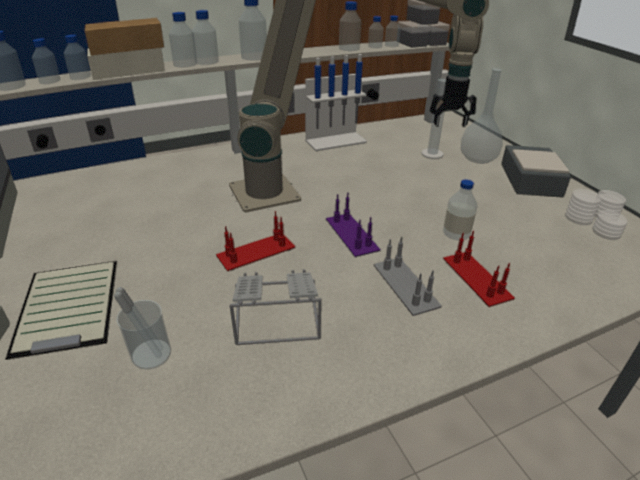

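View pics/top.png

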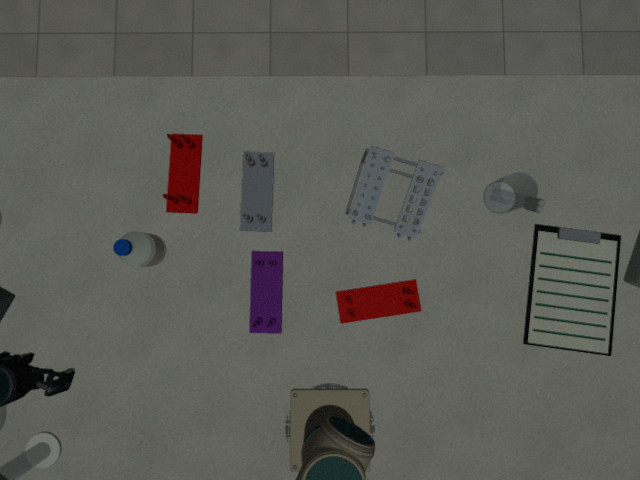

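The top view shows the grey steel base at (257,191). Its look-alikes are red (184,174), purple (266,292) and red (378,301). The draining stand is at about (393,195), with a small-holed tier on the left at (368,187) and a large-holed one on the right at (418,200). The bottle is at (137,248) and the beaker at (512,193). I choose the grey base, and I'll measure it and check it in a crop.

Run:
```python
from h import *
import pickle
a,b=pickle.load(open("v.pkl","rb"))
im=cv2.convertScaleAbs(b["img"][130:260,220:460],alpha=1.8)
cv2.imwrite("pics/crop.png",cv2.resize(im[:,:,::-1],None,fx=3.3,fy=3.3,interpolation=cv2.INTER_CUBIC))
g=b["img"].astype(int)
print(g[180:200:5,257],g[180:200:5,230],g[187,368])
# bluish-grey metal vs warm bench
m=((g[:,:,2]-g[:,:,0])>2).astype(np.uint8)*255
m[:, :235]=0;m[:,280:]=0;m[:140]=0;m[240:]=0
m=cv2.morphologyEx(m,cv2.MORPH_CLOSE,np.ones((5,5)))
cs=cv2.findContours(m,0,2)[0];c=max(cs,key=cv2.contourArea)
r=cv2.minAreaRect(c);bx=cv2.boxPoints(r);print(r)
P=onplane(b,bx,.012);print(P.round(4),np.linalg.norm(P-np.roll(P,1,0),axis=1),P.mean(0))
# bystanders approx
print(onplane(b,[[123,246],[137,248]],.18),onplane(b,[[512,193]],.06))
```

```text
[[72 74 80]
 [68 72 74]
 [72 77 82]
 [70 76 79]] [[100 104  95]
 [102 106  99]
 [ 96  97  92]
 [105 108 100]] [ 88  97 100]
((256.8486022949219, 190.93649291992188), (31.284561157226562, 78.98007202148438), 2.2025980949401855)
[[0.5179 0.2368 0.012 ]
 [0.7319 0.2313 0.012 ]
 [0.7284 0.1467 0.012 ]
 [0.5145 0.1535 0.012 ]] [0.08340444 0.21407425 0.08459477 0.21395585] [0.62318552 0.1920721  0.012     ]
[[0.46705084 0.47170984 0.18      ]
 [0.46245112 0.43967439 0.18      ]] [[ 0.60735629 -0.4695777   0.06      ]]
```

View pics/crop.png

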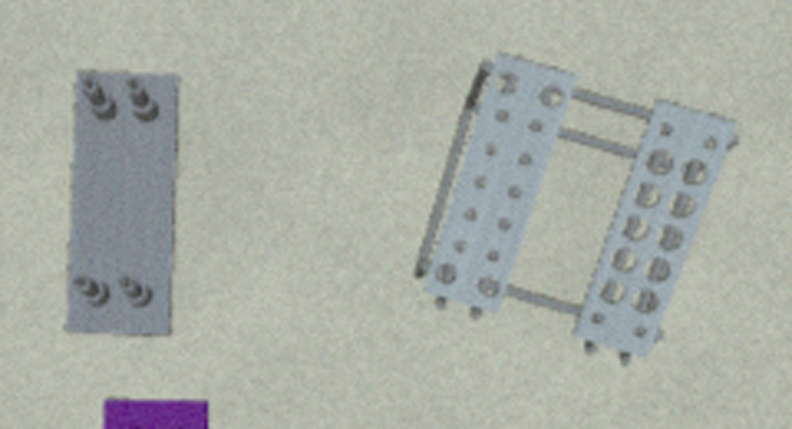

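The crop shows the seat tier (small tube holes, large corner holes) on the left at crop (500,180), and the top tier (large tube holes, small corner holes) on the right at (655,225). The base is grey with four stepped posts.

Run:
```python
from h import *
import pickle
a,b=pickle.load(open("v.pkl","rb"))
Q={"seat":[(498,52),(577,73),(497,312),(424,290)],"top":[(655,98),(737,120),(655,357),(573,333)]}
yaw=-.3
for it in range(8):
    n=R.from_euler("z",yaw).apply([-np.sin(np.radians(25)),0,np.cos(np.radians(25))])
    out={};ys=[]
    for k,q in Q.items():
        uv=np.array(q)/3.3+[220,130]
        p0=np.array([.6,-.1 if k=="seat" else -.2,.1])
        for _ in range(6):
            P=onplane(b,uv,n=n,p0=p0+.006*n); c=P.mean(0); p0=c*[1,1,0]+[0,0,.1+.006*n[2]]-.006*n
        e=(P[0]+P[1]-P[2]-P[3])/2; ys.append(np.arctan2(e[1],e[0])); out[k]=(p0,np.linalg.norm(e),np.linalg.norm((P[1]+P[2]-P[0]-P[3])/2))
    yaw=np.mean(ys)
print(np.degrees(ys),np.degrees(yaw),n)
for k,v in out.items():print(k,v)
d=out["seat"][0]-out["top"][0];print(np.linalg.norm(d),np.degrees(np.arctan2(d[1],d[0])))
# seat cross-check in scene view
yv=R.from_euler("z",yaw).apply([0,1,0]);xv=np.cross(yv,n)
for k in out:
    print(k,"scene px",proj(a,[out[k][0]+.006*n+s*.095*xv+t*.03*yv for s in(1,-1) for t in(1,-1)]).round(0).tolist())
save(a,"pics/sc.png",(215,255,335,350),6)
```

```text
[-16.7499926  -15.61653955] -16.18326607198861 [-0.40587207  0.1177882   0.90630779]
seat (array([ 0.61973522, -0.10304379,  0.1       ]), np.float64(0.19020240703974547), np.float64(0.058850066748076336))
top (array([ 0.58543512, -0.2188179 ,  0.1       ]), np.float64(0.1889180133018381), np.float64(0.06316303950980233))
0.12074825309885334 73.49715489528408
seat scene px [[317.0, 293.0], [289.0, 295.0], [309.0, 272.0], [285.0, 273.0]]
top scene px [[260.0, 297.0], [231.0, 299.0], [261.0, 275.0], [236.0, 276.0]]
```

View pics/sc.png

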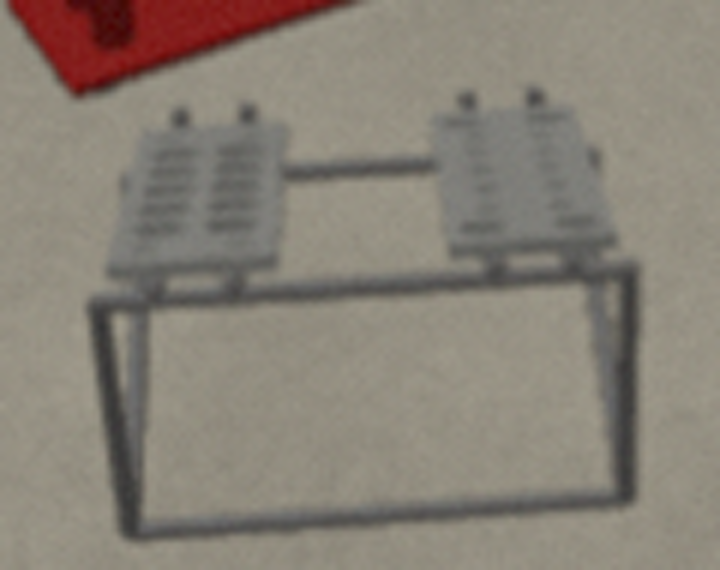

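The crop confirms the tiers: large tube holes at crop (200,190), which is -y, and small tube holes with large corner holes at (525,180), which is +y. The projected corners agree with the picture to about 2 px. I'll go above the seat tier.

```bash
cat >> h.py <<'E'
TH=np.radians(25)
def frame(yaw,pitch=0):  # tool pointing along -normal of a tier with x pitched up by pitch
    rz=R.from_euler("z",yaw); n=rz.apply([-np.sin(pitch),0,np.cos(pitch)]); y=rz.apply([0,1,0])
    return n,R.from_matrix(np.c_[np.cross(y,-n),y,-n])
def delta(p,yaw,pitch,h,info=True):  # grip target p (world), TCP h back along normal
    n,Rt=frame(yaw,pitch); s=ctrl.observe(); q=s["orientation"]; R0=R.from_quat([q[1],q[2],q[3],q[0]])
    d=np.array(p)+h*n-s["eef_pos"]; r=np.degrees((Rt*R0.inv()).as_rotvec())
    print("t",round(s["time_s"],2),"shift",d.round(4).tolist(),"turn",r.round(2).tolist(),"F",s["force"].round(1).tolist(),"M",s["ft_torque"].round(2).tolist(),"gap",round(s["finger_gap"],4))
E
python3 -c "
from h import *
delta([.620,-.103,.1],np.radians(-16.2),TH,.27)"
```

```text
t 0.1 shift [0.294, -0.6571, -0.0589] turn [-7.71, -23.8, 4.03] F [0.9, 0.2, -0.5] M [-0.0, -0.03, 0.05] gap 0.085
```

>>> arm_command:
  plan: [0.0245, -0.0548, -0.0049, -0.64, -1.98, 0.34, 0, 0.0245, -0.0548, -0.0049, -0.64, -1.98, 0.34, 0, 0.0245, -0.0548, -0.0049, -0.64, -1.98, 0.34, 0, 0.0245, -0.0548, -0.0049, -0.64, -1.98, 0.34, 0, 0.0245, -0.0548, -0.0049, -0.64, -1.98, 0.34, 0, 0.0245, -0.0548, -0.0049, -0.64, -1.98, 0.34, 0, 0.0245, -0.0548, -0.0049, -0.64, -1.98, 0.34, 0, 0.0245, -0.0548, -0.0049, -0.64, -1.98, 0.34, 0, 0.0245, -0.0548, -0.0049, -0.64, -1.98, 0.34, 0, 0.0245, -0.0548, -0.0049, -0.64, -1.98, 0.34, 0, 0.0245, -0.0548, -0.0049, -0.64, -1.98, 0.34, 0, 0.0245, -0.0548, -0.0049, -0.64, -1.98, 0.34, 0]

```text
time_s: 1.6
eef_pos: [0.5106, -0.0733, 0.3455]
orientation: [0.215, 0.137, 0.967, -0.029]
force: [1.1, 0.8, -0.4]
finger_gap: 0.0852
```

Run:
```python
from h import *
import pickle
w=grab("wrist");pickle.dump(w,open("w1.pkl","wb"))
delta([.620,-.103,.1],np.radians(-16.2),TH,.27)
save(w,"pics/w1.png"); print(w["K"][0,0],w["k1"])
n,_=frame(np.radians(-16.2),TH);y=R.from_euler("z",-16.2,degrees=True).apply([0,1,0]);x=np.cross(y,n)
for c in([.620,-.103,.1],[.585,-.219,.1]):print(proj(w,[np.array(c)+.006*n+s*.095*x+t*.03*y for s in(1,-1) for t in(1,-1)]).round(0).tolist())
```

```text
t 1.65 shift [-0.0029, 0.0073, -0.0012] turn [0.23, 0.27, 0.3] F [2.2, -5.3, -0.1] M [-0.23, 0.21, -0.14] gap 0.0855
375.6438977254022 -0.06595612169475788
[[367.0, 365.0], [287.0, 365.0], [379.0, 92.0], [276.0, 91.0]]
[[205.0, 364.0], [127.0, 362.0], [173.0, 91.0], [75.0, 94.0]]
```

View pics/w1.png

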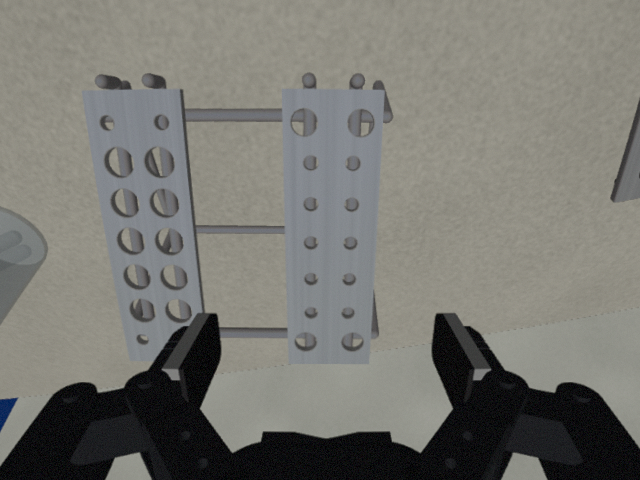

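The wrist view shows the seat tier with corners at (281,89), (383,90), (369,363) and (288,363). The predicted corners were within 5 px, which supports the position. The arm was still settling, so I'll descend 50 mm, let it settle, and measure again.

>>> arm_command:
  plan: [0.005, -0.0015, -0.0113, 0, 0, 0, 0, 0.005, -0.0015, -0.0113, 0, 0, 0, 0, 0.005, -0.0015, -0.0113, 0, 0, 0, 0, 0.005, -0.0015, -0.0113, 0, 0, 0, 0, 0, 0, 0, 0, 0, 0, 0, 0, 0, 0, 0, 0, 0, 0, 0, 0, 0, 0, 0, 0, 0]

```text
time_s: 2.52
eef_pos: [0.5308, -0.0773, 0.3013]
orientation: [0.215, 0.137, 0.967, -0.029]
force: [0.4, -0.4, 0.1]
finger_gap: 0.0858
```

```bash
cat >> h.py <<'E'
def quad(c,yaw,pitch,p0,off=.006,L=.19,W=.06,dbg=None):
    """refine tier edges near the predicted pose: line fits of gradient along each long/short edge; returns centre, yaw"""
    n,_=frame(yaw,pitch);y=R.from_euler("z",yaw).apply([0,1,0]);x=np.cross(y,n);p0=np.array(p0)
    g=cv2.GaussianBlur(cv2.cvtColor(c["img"],cv2.COLOR_RGB2GRAY),(3,3),0).astype(np.float32)
    res={}
    for name,ax,ot,half,along in(("y+",y,x,W/2,L/2),("y-",-y,x,W/2,L/2),("x+",x,y,L/2,W/2),("x-",-x,y,L/2,W/2)):
        pts=[]
        for t in np.linspace(-.85,.85,25):
            ss=np.arange(-.012,.0121,.00025)
            P=p0+off*n+t*along*ot+(half+ss)[:,None]*ax; uv=proj(c,P).astype(np.float32)
            if uv.min()<2 or uv[:,0].max()>637 or uv[:,1].max()>477: continue
            v=cv2.remap(g,uv[:,0].reshape(1,-1),uv[:,1].reshape(1,-1),1).ravel(); d=np.abs(np.gradient(cv2.GaussianBlur(v.reshape(1,-1),(9,1),0).ravel()))
            i=d.argmax(); pts.append((t*along,ss[i],d[i]))
        pts=np.array(pts)
        if len(pts)<6: continue
        a=np.median(pts[:,1]); k=np.abs(pts[:,1]-a)<.003; f=np.polyfit(pts[k,0],pts[k,1],1); res[name]=(f[1],f[0],int(k.sum()))
    print({k:(round(v[0]*1e3,2),round(np.degrees(v[1]),2),v[2]) for k,v in res.items()}); return res
E
python3 - <<'E'
from h import *
delta([.620,-.103,.1],np.radians(-16.2),TH,.22)
w=grab("wrist");save(w,"pics/w2.png")
quad(w,np.radians(-16.2),TH,[.620,-.103,.1]); quad(w,np.radians(-16.2),TH,[.585,-.219,.1])
E
```

```text
t 2.52 shift [-0.0, 0.0002, -0.002] turn [-0.11, 0.06, -0.11] F [0.4, -0.4, 0.1] M [0.07, 0.42, 0.01] gap 0.0858
{'y+': (np.float64(2.25), np.float64(0.52), 13), 'y-': (np.float64(-1.86), np.float64(0.56), 15), 'x+': (np.float64(-1.8), np.float64(0.16), 25), 'x-': (np.float64(1.56), np.float64(-0.74), 16)}
{'y+': (np.float64(5.78), np.float64(-0.03), 20), 'y-': (np.float64(-2.93), np.float64(0.51), 10), 'x+': (np.float64(4.57), np.float64(-2.32), 13), 'x-': (np.float64(4.88), np.float64(2.49), 7)}
```

View pics/w2.png

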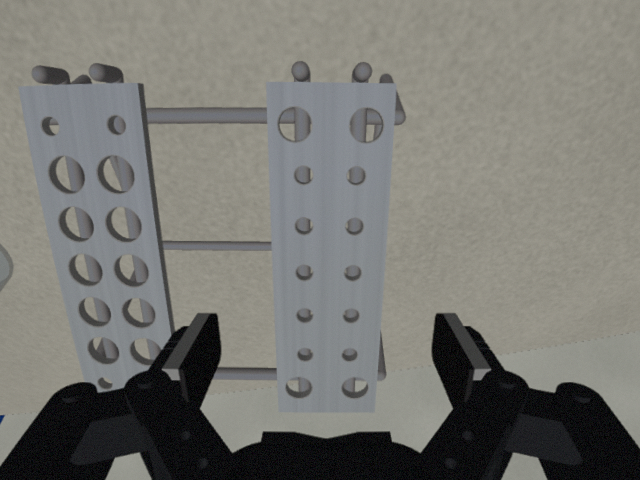

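The tier corners are now at (267,83), (395,84), (377,412) and (279,411). The centre is 2 mm further to +y than estimated, and the edge lengths fit. I'll correct that and descend to the grip height.

>>> arm_command:
  plan: [-0.001, 0.0024, -0.002, 0, 0, 0, 0, 0.0045, -0.0013, -0.0101, 0, 0, 0, 0, 0.0045, -0.0013, -0.0101, 0, 0, 0, 0, 0.0045, -0.0013, -0.0101, 0, 0, 0, 0, 0.0045, -0.0013, -0.0101, 0, 0, 0, 0, 0.0045, -0.0013, -0.0101, 0, 0, 0, 0, 0.0045, -0.0013, -0.0101, 0, 0, 0, 0, 0, 0, 0, 0, 0, 0, 0, 0, 0, 0, 0, 0, 0, 0]
  force: 50

```text
time_s: 3.7
eef_pos: [0.5566, -0.0827, 0.2382]
orientation: [0.214, 0.137, 0.967, -0.029]
force: [0.3, 0.6, 0.3]
finger_gap: 0.0856
```

Run:
```python
from h import *
delta([.619,-.1006,.1],np.radians(-16.2),TH,.153)
w=grab("wrist");save(w,"pics/w3.png")
quad(w,np.radians(-16.2),TH,[.619,-.1006,.1])
```

```text
t 3.7 shift [0.0003, 0.0002, 0.0005] turn [-0.13, 0.01, -0.1] F [0.3, 0.6, 0.3] M [0.08, 0.4, -0.03] gap 0.0856
{'y+': (np.float64(-0.56), np.float64(-0.54), 9), 'y-': (np.float64(0.06), np.float64(0.21), 7), 'x-': (np.float64(0.26), np.float64(0.77), 18)}
```

View pics/w3.png

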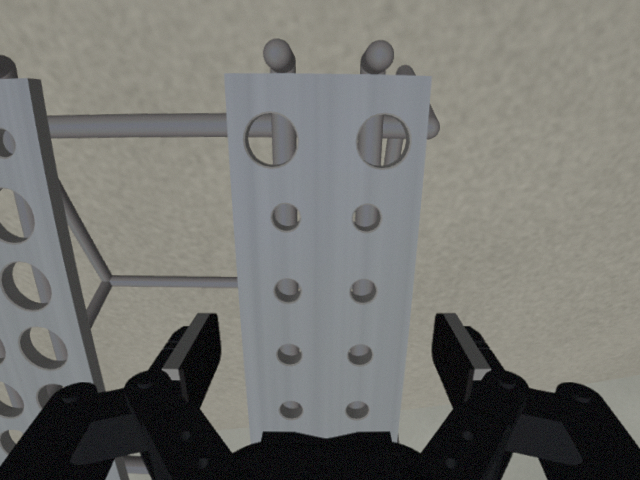

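The pads at (218,350) and (433,350) straddle the plate edges at (243,354) and (404,354). They are centred at mid-length with the tips beyond the plate. Closing now.

>>> arm_command:
  plan: [0, 0, 0, 0, 0, 0, 255, 0, 0, 0, 0, 0, 0, 255, 0, 0, 0, 0, 0, 0, 255, 0, 0, 0, 0, 0, 0, 255, 0, 0, 0, 0, 0, 0, 255]
  force: 50

```text
time_s: 4.38
eef_pos: [0.5565, -0.0827, 0.2388]
orientation: [0.215, 0.137, 0.967, -0.029]
force: [-4.4, 0.8, 5.4]
finger_gap: 0.0589
```

>>> arm_command:
  plan: [-0.0041, 0.0012, 0.0091, 0, 0, 0, 255, -0.0061, 0.0018, 0.0136, 0, 0, 0, 255, -0.0061, 0.0018, 0.0136, 0, 0, 0, 255, -0.0081, 0.0024, 0.0181, 0, 0, 0, 255, 0, 0, 0.03, 0, 0, 0, 255, 0, 0, 0.03, 0, 0, 0, 255, 0, 0, 0, 0, 0, 0, 255, 0, 0, 0, 0, 0, 0, 255]

```text
time_s: 5.38
eef_pos: [0.5313, -0.0753, 0.3516]
orientation: [0.213, 0.137, 0.967, -0.029]
force: [-0.4, 0.7, -2.5]
finger_gap: 0.0584
```

```bash
python3 -c "
from h import *
delta([.623,.192,.2],np.radians(-1.5),0,.153)"
```

```text
t 5.38 shift [0.0917, 0.2673, 0.0014] turn [3.7, 24.65, 14.4] F [-0.4, 0.7, -2.5] M [0.15, 0.51, 0.0] gap 0.0584
```

>>> arm_command:
  plan: [0.0046, 0.0134, 0.0, 0.18, 1.23, 0.72, 255, 0.0092, 0.0267, 0.0002, 0.37, 2.47, 1.44, 255, 0.0092, 0.0267, 0.0002, 0.37, 2.47, 1.44, 255, 0.0092, 0.0267, 0.0002, 0.37, 2.47, 1.44, 255, 0.0092, 0.0267, 0.0002, 0.37, 2.47, 1.44, 255, 0.0092, 0.0267, 0.0002, 0.37, 2.47, 1.44, 255, 0.0092, 0.0267, 0.0002, 0.37, 2.47, 1.44, 255, 0.0092, 0.0267, 0.0002, 0.37, 2.47, 1.44, 255, 0.0092, 0.0267, 0.0001, 0.37, 2.47, 1.44, 255, 0.0092, 0.0267, 0.0001, 0.37, 2.47, 1.44, 255, 0.0046, 0.0134, 0.0, 0.18, 1.23, 0.72, 255, 0, 0, 0, 0, 0, 0, 255]

```text
time_s: 6.88
eef_pos: [0.6242, 0.1925, 0.3529]
orientation: [-0.0, 0.012, 1.0, -0.0]
force: [0.3, -0.7, -1.2]
finger_gap: 0.0586
```

>>> arm_command:
  plan: [0, 0, 0, 0, 0, 0, 255, 0, 0, 0, 0, 0, 0, 255]

```text
time_s: 7.12
eef_pos: [0.6238, 0.1908, 0.3542]
orientation: [0.001, 0.014, 1.0, -0.0]
force: [0.1, 0.0, -1.0]
finger_gap: 0.0588
```

Run:
```python
from h import *
import pickle
delta([.623,.192,.2],np.radians(-1.5),0,.153)
w=grab("wrist");s=grab("scene");t=grab("top");pickle.dump((w,s,t),open("v2.pkl","wb"))
save(w,"pics/w4.png")
quad(w,np.radians(-1.5),0,[.623,.192,.2])
```

```text
t 7.12 shift [-0.0008, 0.0012, -0.0012] turn [0.03, 0.06, 0.05] F [0.1, 0.0, -1.0] M [0.02, 0.01, -0.01] gap 0.0588
{'y+': (np.float64(-0.36), np.float64(0.57), 14), 'y-': (np.float64(1.12), np.float64(0.99), 12), 'x-': (np.float64(-1.49), np.float64(-0.43), 23)}
```

View pics/w4.png

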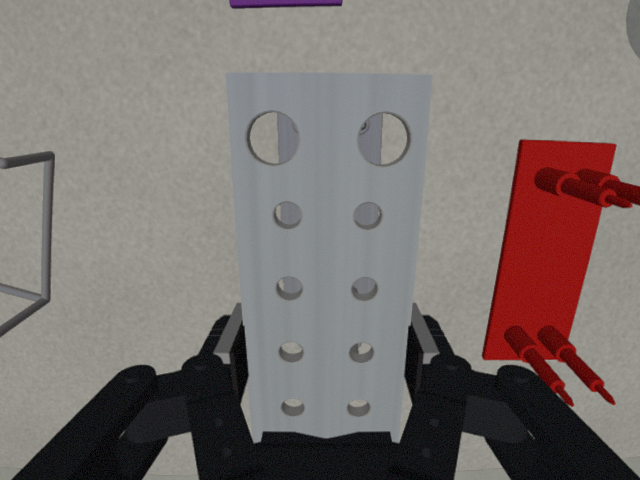

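The seat tier is held level, with its edge at (227,73) to (432,74), nearly the same in the hand as before the lift. That means little slip and no tilt. The plate hides the base, so I'll sidestep and look at the base posts with this same camera.

>>> arm_command:
  plan: [0, -0.03, 0, 0, 0, 0, 255, 0, -0.05, 0, 0, 0, 0, 255, 0, -0.05, 0, 0, 0, 0, 255, 0, -0.03, 0, 0, 0, 0, 255, 0, 0, 0, 0, 0, 0, 255, 0, 0, 0, 0, 0, 0, 255, 0, 0, 0, 0, 0, 0, 255]

```text
time_s: 8.15
eef_pos: [0.6241, 0.0325, 0.3542]
orientation: [0.001, 0.012, 1.0, 0.0]
force: [-0.0, -0.1, -0.9]
finger_gap: 0.0586
```

Run:
```python
from h import *
import pickle
delta([.623,.032,.2],np.radians(-1.5),0,.153)
w=grab("wrist");pickle.dump(w,open("w5.pkl","wb"))
save(w,"pics/w5.png",(380,80,640,380),2)
print(w["M"].round(3).tolist())
quad(w,np.radians(-1.5),0,[.623,.032,.2])
quad(w,np.radians(-1.5),0,[.623,.192,.006],L=.215,W=.084)
```

```text
t 8.15 shift [-0.0011, -0.0005, -0.0012] turn [-0.01, 0.07, -0.08] F [-0.0, -0.1, -0.9] M [-0.01, 0.04, -0.01] gap 0.0586
[[0.024, 0.947, 0.322, 0.541], [1.0, -0.023, -0.008, 0.035], [-0.0, 0.322, -0.947, 0.322], [0.0, 0.0, 0.0, 1.0]]
{'y+': (np.float64(1.13), np.float64(0.64), 11), 'y-': (np.float64(0.06), np.float64(-0.14), 12), 'x-': (np.float64(-1.72), np.float64(-0.42), 21)}
{'y+': (np.float64(0.43), np.float64(0.02), 21), 'y-': (np.float64(1.3), np.float64(0.09), 25), 'x+': (np.float64(-1.59), np.float64(-0.61), 15), 'x-': (np.float64(0.43), np.float64(-0.31), 25)}
```

View pics/w5.png

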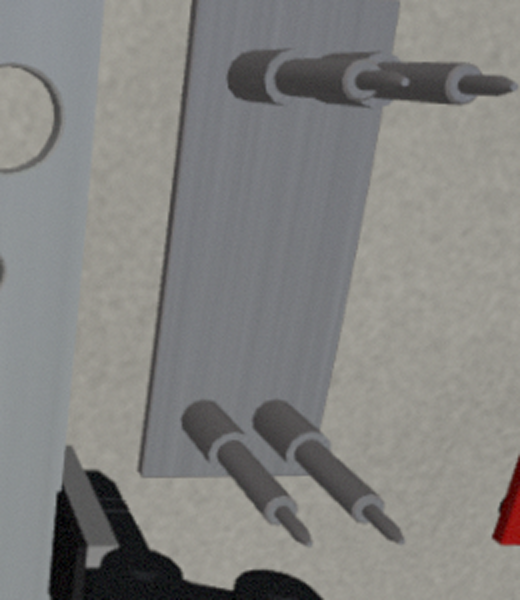

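The crop shows the four post tips at crop (310,544), (403,541), (517,87) and (407,79), with upper shoulders at about (281,508), (367,507), (463,83) and (363,79). Next I'll cast rays at those heights.

Run:
```python
from h import *
import pickle
w=pickle.load(open("w5.pkl","rb"))
def fit(q,z):
    P=onplane(w,np.array(q)/2+[380,80],z)[:,:2]; c=P.mean(0)
    e=(P[0]+P[1]-P[2]-P[3])/2; f=(P[1]+P[3]-P[0]-P[2])/2
    print(z,c.round(4),"L",np.linalg.norm(e).round(4),"W",np.linalg.norm(f).round(4),"yaw",np.degrees(np.arctan2(e[1],e[0])).round(2),np.degrees(np.arctan2(f[1],f[0])).round(2)-90)
fit([(310,544),(403,541),(407,79),(517,87)],.11)
fit([(281,508),(367,507),(363,79),(463,83)],.09)
# tier corner holes (near end) as ellipses on the plate top z
g=cv2.cvtColor(w["img"],cv2.COLOR_RGB2GRAY)
uv=proj(w,[[.624-.076,.0325-.017,.2072],[.624-.076,.0325+.017,.2072]]);print(uv)
for u,v in uv:
    x0,y0=int(u)-40,int(v)-40; s=g[y0:y0+80,x0:x0+80]
    e=cv2.Canny(cv2.GaussianBlur(s,(3,3),0),25,60); cs=cv2.findContours(e,cv2.RETR_LIST,cv2.CHAIN_APPROX_NONE)[0]
    for c in cs:
        if len(c)>60:
            el=cv2.fitEllipse(c); ctr=np.array(el[0])+[x0,y0]; print(len(c),ctr.round(1),np.round(el[1],1),onplane(w,[ctr],.2072).round(4))
```

```text
0.11 [0.6222 0.1936] L 0.1516 W 0.0341 yaw -1.72 -2.069999999999993
0.09 [0.6216 0.1924] L 0.1502 W 0.0332 yaw -1.67 -1.8100000000000023
[[261.69358378 139.07008269]
 [375.64779267 136.15543082]]
152 [225.9 157.4] [ 8.5 35.1] [[0.5531 0.0042 0.2072]]
140 [273.9 137.7] [47.6 50.9] [[0.5477 0.0192 0.2072]]
389 [272.8 137.7] [51.8 54.9] [[0.5477 0.0189 0.2072]]
139 [382.3 138.8] [47.  50.9] [[0.5488 0.0515 0.2072]]
455 [382.8 138.8] [52.4 55.1] [[0.5488 0.0516 0.2072]]
```

The tier is centred on the tool at (0.6243, 0.0328). The base is at about (0.6222, 0.193), with matching yaw. I'll move over it and come down to just above the tips, then look through the holes.

>>> arm_command:
  plan: [-0.0005, 0.03, 0, 0, 0, 0, 255, -0.0005, 0.05, 0, 0, 0, 0, 255, -0.0005, 0.05, 0, 0, 0, 0, 255, -0.0005, 0.03, 0, 0, 0, 0, 255, 0, 0, -0.01, 0, 0, 0, 255, 0, 0, -0.019, 0, 0, 0, 255, 0, 0, -0.019, 0, 0, 0, 255, 0, 0, -0.017, 0, 0, 0, 255, 0, 0, -0.008, 0, 0, 0, 255, 0, 0, 0, 0, 0, 0, 255, 0, 0, 0, 0, 0, 0, 255, 0, 0, 0, 0, 0, 0, 255]

```text
time_s: 9.7
eef_pos: [0.6226, 0.1917, 0.2822]
orientation: [0.002, 0.013, 1.0, 0.0]
force: [1.1, -0.2, -1.0]
finger_gap: 0.0588
```

Run:
```python
from h import *
import pickle
delta([.622,.1925,.126],np.radians(-1.5),0,.153)
w=grab("wrist");t=grab("top");s=grab("scene");pickle.dump((w,t,s),open("v6.pkl","wb"))
A=cv2.resize(w["img"][90:190,220:440],None,fx=3,fy=3,interpolation=cv2.INTER_CUBIC)
u,v=proj(s,[[.622,.193,.12]])[0].astype(int);u=min(u,580);print(u,v)
B=cv2.resize(s["img"][v-50:v+50,u-55:u+55],None,fx=3,fy=3,interpolation=cv2.INTER_CUBIC)
B=cv2.copyMakeBorder(B,0,0,0,660-B.shape[1],cv2.BORDER_CONSTANT)
cv2.imwrite("pics/w6.png",np.vstack([A,B])[:,:,::-1])
# hole centre and tip directions: expected tip px for base estimate, at z=.11
c=np.array([.6222,.193]);r=R.from_euler("z",-1.65,degrees=True)
print(((proj(w,[np.r_[c,.11]+r.apply([-.076,y,0]) for y in(-.017,.017)])-[220,90])*3).round())
```

```text
t 9.7 shift [-0.0006, 0.0008, -0.0032] turn [-0.01, 0.18, -0.01] F [1.1, -0.2, -1.0] M [0.02, -0.0, 0.01] gap 0.0588
410 249
[[187. 123.]
 [469. 124.]]
```

View pics/w6.png

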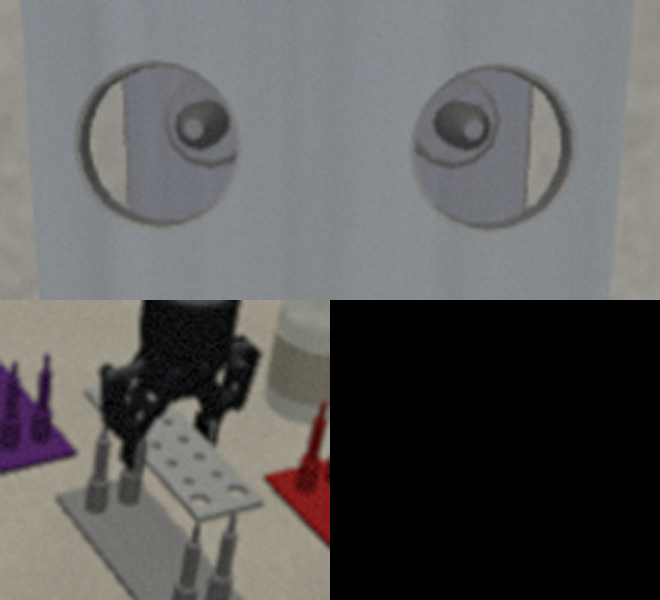

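The tips are visible through both near corner holes, at crop (192,130) and (475,129). The hole rims are centred at (157,143) and (493,147). I'll compare them in plan.

Run:
```python
from h import *
import pickle
w,t,s=pickle.load(open("v6.pkl","rb"))
f=lambda q,z:onplane(w,np.array(q)/3+[220,90],z)[:,:2]
H=f([(157,143),(493,147)],.1352);T=f([(192,130),(475,129)],.11)
for n,P in(("holes",H),("tips",T)):
    e=P[1]-P[0];print(n,P.round(4).tolist(),P.mean(0).round(4),np.linalg.norm(e).round(4),"yaw",-np.degrees(np.arctan2(e[0],e[1])).round(2))
print("move",T.mean(0)-H.mean(0))
# base long edges via top view in the new picture (yaw check)
quad(t,np.radians(-1.65),0,[.6225,.193,.006],L=.215,W=.084)
```

```text
holes [[0.5465, 0.178], [0.5477, 0.2113]] [0.5471 0.1947] 0.0334 yaw -2.11
tips [[0.5466, 0.1788], [0.5473, 0.2129]] [0.5469 0.1958] 0.0341 yaw -1.23
move [-0.00020266  0.00116992]
{'y+': (np.float64(-7.94), np.float64(-0.59), 7), 'y-': (np.float64(1.32), np.float64(-0.09), 19), 'x+': (np.float64(0.38), np.float64(0.74), 17), 'x-': (np.float64(1.61), np.float64(0.85), 13)}
```

>>> arm_command:
  plan: [0, 0.001, 0, 0, 0, 0.25, 255, 0, 0, -0.007, 0, 0, 0, 255, 0, 0, -0.007, 0, 0, 0, 255, 0, 0, -0.007, 0, 0, 0, 255, 0, 0, -0.007, 0, 0, 0, 255, 0, 0, -0.005, 0, 0, 0, 255, 0, 0, 0, 0, 0, 0, 255, 0, 0, 0, 0, 0, 0, 255]

```text
time_s: 10.85
eef_pos: [0.6223, 0.1926, 0.2483]
orientation: [0.001, 0.011, 1.0, -0.0]
force: [0.7, -0.2, -1.8]
finger_gap: 0.0587
```

Run:
```python
from h import *
import pickle
delta([.6225,.193,.096],np.radians(-1.5),0,.153)
w=grab("wrist");t=grab("top");s=grab("scene");pickle.dump((w,t,s),open("v7.pkl","wb"))
A=cv2.resize(w["img"][90:190,220:440],None,fx=3,fy=3,interpolation=cv2.INTER_CUBIC)
B=cv2.resize(s["img"][215:315,355:465],None,fx=6,fy=3,interpolation=cv2.INTER_CUBIC)
B=cv2.resize(s["img"][220:315,345:475],None,fx=5,fy=5,interpolation=cv2.INTER_CUBIC)
B=cv2.copyMakeBorder(B,0,0,0,660-B.shape[1],cv2.BORDER_CONSTANT)[175:475]
cv2.imwrite("pics/w7.png",np.vstack([A,B])[:,:,::-1])
```

```text
t 10.85 shift [0.0002, 0.0004, 0.0007] turn [0.01, 0.09, -0.26] F [0.7, -0.2, -1.8] M [0.02, 0.06, -0.04] gap 0.0587
```

View pics/w7.png

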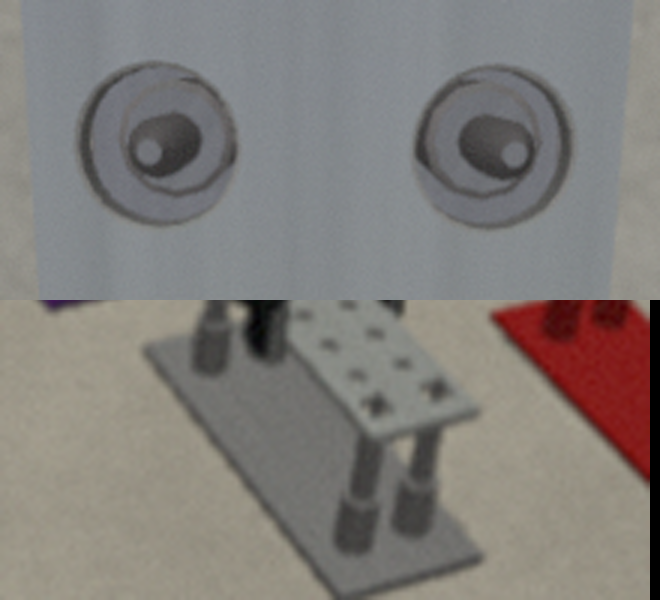

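The posts' upper shoulders show inside both holes, centred at crop (178,138) and (483,138). The holes are at (157,143) and (493,147). I'll work out the remaining offset.

Run:
```python
from h import *
import pickle
w,t,s=pickle.load(open("v7.pkl","rb"))
f=lambda q,z:onplane(w,np.array(q)/3+[220,90],z)[:,:2]
H=f([(157,143),(493,147)],.1013);S=f([(178,138),(483,138)],.09)
T=f([(149,150),(515,153)],.110)
for n,P in(("holes",H),("shoulders",S),("tips",T)):
    e=P[1]-P[0];print(n,P.round(4).tolist(),P.mean(0).round(4),np.linalg.norm(e).round(4),"yaw",-np.degrees(np.arctan2(e[0],e[1])).round(2))
```

```text
holes [[0.546, 0.1785], [0.5471, 0.2119]] [0.5466 0.1952] 0.0334 yaw -1.86
shoulders [[0.5462, 0.1793], [0.5469, 0.2125]] [0.5465 0.1959] 0.0332 yaw -1.19
tips [[0.5461, 0.179], [0.5471, 0.2127]] [0.5466 0.1958] 0.0337 yaw -1.64
```

>>> arm_command:
  plan: [0, 0.0007, 0, 0, 0, 0.2, 255, 0, 0, -0.003, 0, 0, 0, 255, 0, 0, -0.003, 0, 0, 0, 255, 0, 0, -0.003, 0, 0, 0, 255, 0, 0, -0.003, 0, 0, 0, 255, 0, 0, 0, 0, 0, 0, 255]

```text
time_s: 11.75
eef_pos: [0.6219, 0.1933, 0.2356]
orientation: [0.0, 0.009, 1.0, -0.0]
force: [-0.3, 0.0, -1.5]
finger_gap: 0.0588
```

No contact force at 0.083, which is below the upper shoulders. Continuing down.

>>> arm_command:
  plan: [0, 0, -0.004, 0, 0, 0, 255, 0, 0, -0.005, 0, 0, 0, 255, 0, 0, -0.005, 0, 0, 0, 255, 0, 0, -0.005, 0, 0, 0, 255, 0, 0, -0.005, 0, 0, 0, 255, 0, 0, -0.005, 0, 0, 0, 255, 0, 0, -0.002, 0, 0, 0, 255, 0, 0, 0, 0, 0, 0, 255, 0, 0, 0, 0, 0, 0, 255]

```text
time_s: 12.88
eef_pos: [0.6223, 0.1933, 0.2053]
orientation: [0.001, 0.009, 1.0, -0.0]
force: [-0.0, 0.2, -1.6]
finger_gap: 0.0589
```

Plate at about 0.052. Now I'll creep down to contact.

>>> arm_command:
  plan: [0, 0, -0.0015, 0, 0, 0, 255, 0, 0, -0.0015, 0, 0, 0, 255, 0, 0, -0.0015, 0, 0, 0, 255, 0, 0, -0.001, 0, 0, 0, 255, 0, 0, 0, 0, 0, 0, 255]

```text
time_s: 13.5
eef_pos: [0.6221, 0.1933, 0.1995]
orientation: [0.0, 0.009, 1.0, -0.0]
force: [-0.0, 0.6, -0.9]
finger_gap: 0.0589
```

>>> arm_command:
  plan: [0, 0, -0.001, 0, 0, 0, 255, 0, 0, -0.001, 0, 0, 0, 255, 0, 0, 0, 0, 0, 0, 255]

```text
time_s: 13.88
eef_pos: [0.6222, 0.1933, 0.1986]
orientation: [0.001, 0.009, 1.0, -0.0]
force: [-2.6, -0.8, 5.0]
finger_gap: 0.0584
```

>>> arm_command:
  plan: [0, 0, -0.001, 0, 0, 0, 255, 0, 0, 0, 0, 0, 0, 255]

```text
time_s: 14.12
eef_pos: [0.6223, 0.1933, 0.1986]
orientation: [0.001, 0.009, 1.0, -0.0]
force: [-5.3, -1.3, 10.1]
finger_gap: 0.0584
```

Run:
```python
from h import *
delta([.6225,.193,.045],np.radians(-1.65),0,.153)
```

```text
t 14.12 shift [0.0002, -0.0003, -0.0006] turn [0.01, 0.11, -0.61] F [-5.3, -1.3, 10.1] M [-0.16, 0.9, 0.03] gap 0.0584
```

The seat tier is home: contact came at the expected height and the force rose with no further travel. Unload, open and lift.

>>> arm_command:
  plan: [0, 0, 0.001, 0, 0, 0, 255, 0, 0, 0, 0, 0, 0, 120, 0, 0, 0, 0, 0, 0, 0, 0, 0, 0, 0, 0, 0, 0, 0, 0, 0, 0, 0, 0, 0, 0, 0, 0, 0, 0, 0, 0, 0, 0, 0.005, 0, 0, 0, 0, 0, 0, 0.015, 0, 0, 0, 0, 0, 0, 0.03, 0, 0, 0, 0, 0, 0, 0.04, 0, 0, 0, 0, 0, 0, 0.04, 0, 0, 0, 0]

```text
time_s: 15.5
eef_pos: [0.6221, 0.1933, 0.3301]
orientation: [0.001, 0.009, 1.0, 0.0]
force: [-0.2, 0.5, -0.6]
finger_gap: 0.0852
```

Run:
```python
from h import *
import pickle
s=grab("scene");t=grab("top");w=grab("wrist");pickle.dump((w,t,s),open("v8.pkl","wb"))
quad(w,np.radians(-1.65),0,[.6225,.193,.045])
delta([.587,-.2164,.1],np.radians(-16.2),TH,.26)
```

```text
{'y+': (np.float64(6.73), np.float64(0.05), 22), 'y-': (np.float64(5.77), np.float64(-0.04), 22), 'x+': (np.float64(1.02), np.float64(-0.39), 21), 'x-': (np.float64(8.67), np.float64(0.23), 22)}
t 15.65 shift [-0.1421, -0.3794, 0.0032] turn [-3.77, -24.24, -14.95] F [0.9, -0.1, 0.5] M [-0.01, -0.01, -0.03] gap 0.0853
```

>>> arm_command:
  plan: [-0.0065, -0.0172, 0.02, -0.17, -1.1, -0.68, 0, -0.013, -0.0345, 0.015, -0.34, -2.2, -1.36, 0, -0.013, -0.0345, 0, -0.34, -2.2, -1.36, 0, -0.013, -0.0345, 0, -0.34, -2.2, -1.36, 0, -0.013, -0.0345, 0, -0.34, -2.2, -1.36, 0, -0.013, -0.0345, 0, -0.34, -2.2, -1.36, 0, -0.013, -0.0345, 0, -0.34, -2.2, -1.36, 0, -0.013, -0.0345, 0, -0.34, -2.2, -1.36, 0, -0.013, -0.0345, 0, -0.34, -2.2, -1.36, 0, -0.013, -0.0345, 0, -0.34, -2.2, -1.36, 0, -0.013, -0.0345, -0.015, -0.34, -2.2, -1.36, 0, -0.0065, -0.0172, -0.017, -0.17, -1.1, -0.68, 0]

```text
time_s: 17.15
eef_pos: [0.478, -0.1873, 0.33]
orientation: [0.21, 0.139, 0.967, -0.031]
force: [-0.3, 0.4, -1.1]
finger_gap: 0.0856
```

>>> arm_command:
  plan: [0, 0, 0, 0, 0, 0, 0, 0, 0, 0, 0, 0, 0, 0, 0, 0, 0, 0, 0, 0, 0, 0, 0, 0, 0, 0, 0, 0]

```text
time_s: 17.65
eef_pos: [0.4797, -0.1856, 0.3313]
orientation: [0.21, 0.137, 0.967, -0.031]
force: [-0.8, -0.1, 0.2]
finger_gap: 0.0857
```

```bash
cat > q2.py <<'E'
from h import *
def quad2(c,yaw,pitch,p0,win=.006,off=.006,L=.19,W=.06,polarity=1):
    """as quad, narrower window; brightest-inside edge (plate brighter than bench/shadow => drop outward if polarity 1, any if 0)"""
    n,_=frame(yaw,pitch);y=R.from_euler("z",yaw).apply([0,1,0]);x=np.cross(y,n);p0=np.array(p0)
    g=cv2.GaussianBlur(c["img"],(3,3),0).astype(np.float32)
    for name,ax,ot,half,al in(("y+",y,x,W/2,L/2),("y-",-y,x,W/2,L/2),("x+",x,y,L/2,W/2),("x-",-x,y,L/2,W/2)):
        pts=[]
        for t in np.linspace(-.9,.9,41):
            ss=np.arange(-win,win,.0002); uv=proj(c,p0+off*n+t*al*ot+(half+ss)[:,None]*ax).astype(np.float32)
            if uv.min()<2 or uv[:,0].max()>637 or uv[:,1].max()>477: continue
            v=cv2.remap(g,uv[:,0].reshape(1,-1),uv[:,1].reshape(1,-1),1)[0]; d=np.abs(np.gradient(cv2.GaussianBlur(v,(1,9),0),axis=0)).sum(1); i=d.argmax(); pts.append((t*al,ss[i]))
        pts=np.array(pts)
        if len(pts)<8: print(name,"none"); continue
        k=np.abs(pts[:,1]-np.median(pts[:,1]))<.0015; f=np.polyfit(pts[k,0],pts[k,1],1); print(name,(f[1]*1e3).round(2),"mm",np.degrees(f[0]).round(2),"deg",k.sum(),"/",len(pts))
E
python3 - <<'E'
from q2 import *
import pickle
wo,t,s=pickle.load(open("v8.pkl","rb"))
print("seat in rack");quad2(wo,np.radians(-1.65),0,[.6225,.193,.045])
delta([.5855,-.2165,.1],np.radians(-16.2),TH,.26)
w=grab("wrist");print("top tier");quad2(w,np.radians(-16.2),TH,[.5855,-.2165,.1],win=.008)
E
```

```text
seat in rack
y+ 0.46 mm 0.05 deg 34 / 41
y- -0.68 mm -0.07 deg 28 / 41
x+ 0.56 mm 0.19 deg 32 / 41
x- -0.58 mm 0.01 deg 41 / 41
t 17.65 shift [0.0003, -0.0002, 0.0043] turn [-0.05, -0.46, -0.02] F [-0.8, -0.1, 0.2] M [0.09, 0.42, -0.07] gap 0.0857
top tier
y+ 0.47 mm -0.56 deg 29 / 41
y- -0.52 mm 0.6 deg 21 / 41
x+ -1.67 mm 0.19 deg 37 / 41
x- 1.54 mm -0.56 deg 34 / 41
```

The seated tier measures level and centred, with all edges parallel and within 0.7 mm. The top tier is at about (0.5842, -0.2156). Descending to it.

>>> arm_command:
  plan: [0.0042, -0.0012, -0.0093, 0, -0.4, 0, 0, 0.0042, -0.0012, -0.0093, 0, 0, 0, 0, 0.0042, -0.0012, -0.0093, 0, 0, 0, 0, 0.0042, -0.0012, -0.0093, 0, 0, 0, 0, 0.0042, -0.0012, -0.0093, 0, 0, 0, 0, 0.0042, -0.0012, -0.0093, 0, 0, 0, 0, 0.0042, -0.0012, -0.0093, 0, 0, 0, 0, 0.0042, -0.0012, -0.0093, 0, 0, 0, 0, 0.0042, -0.0012, -0.0093, 0, 0, 0, 0, 0.0042, -0.0012, -0.0089, 0, 0, 0, 0, 0, 0, 0, 0, 0, 0, 0, 0, 0, 0, 0, 0, 0, 0]

```text
time_s: 19.2
eef_pos: [0.5212, -0.1981, 0.2381]
orientation: [0.213, 0.138, 0.967, -0.03]
force: [0.5, -0.1, 0.2]
finger_gap: 0.0858
```

Run:
```python
from q2 import *
delta([.5842,-.2156,.1],np.radians(-16.2),TH,.153)
w=grab("wrist");quad2(w,np.radians(-16.2),TH,[.5842,-.2156,.1])
```

```text
t 19.2 shift [0.0009, 0.0006, 0.0006] turn [-0.07, -0.11, 0.05] F [0.5, -0.1, 0.2] M [0.05, 0.37, 0.08] gap 0.0858
y+ -0.27 mm -0.56 deg 28 / 35
y- -0.28 mm 0.25 deg 30 / 35
x+ none
x- 0.1 mm -0.41 deg 35 / 41
```

>>> arm_command:
  plan: [0.001, 0.0005, 0.0, 0.16, -0.05, -0.36, 0, 0, 0, 0, 0, 0, 0, 255, 0, 0, 0, 0, 0, 0, 255, 0, 0, 0, 0, 0, 0, 255, 0, 0, 0, 0, 0, 0, 255, 0, 0, 0, 0, 0, 0, 255, 0, 0, 0, 0, 0, 0, 255]
  force: 50

```text
time_s: 20.12
eef_pos: [0.5221, -0.1976, 0.2386]
orientation: [0.214, 0.141, 0.966, -0.029]
force: [-3.7, 1.7, 5.6]
finger_gap: 0.0586
```

>>> arm_command:
  plan: [-0.0041, 0.0012, 0.0091, 0, 0, 0, 255, -0.0061, 0.0018, 0.0136, 0, 0, 0, 255, -0.0061, 0.0018, 0.0136, 0, 0, 0, 255, -0.0081, 0.0024, 0.0181, 0, 0, 0, 255, 0, 0, 0.03, 0, 0, 0, 255, 0, 0, 0.03, 0, 0, 0, 255, 0, 0, 0, 0, 0, 0, 255, 0, 0, 0, 0, 0, 0, 255]

```text
time_s: 21.12
eef_pos: [0.497, -0.1901, 0.3517]
orientation: [0.213, 0.142, 0.966, -0.029]
force: [-0.7, -0.2, -1.2]
finger_gap: 0.0585
```

```bash
python3 -c "
from h import *
delta([.6231,.0336,.2],np.radians(-1.6),0,.153)"
```

```text
t 21.12 shift [0.1261, 0.2237, 0.0013] turn [3.72, 24.58, 14.83] F [-0.7, -0.2, -1.2] M [0.16, 0.52, 0.03] gap 0.0585
```

>>> arm_command:
  plan: [0.0057, 0.0102, 0.0013, 0.17, 1.12, 0.67, 255, 0.0115, 0.0203, 0, 0.34, 2.235, 1.35, 255, 0.0115, 0.0203, 0, 0.34, 2.235, 1.35, 255, 0.0115, 0.0203, 0, 0.34, 2.235, 1.35, 255, 0.0115, 0.0203, 0, 0.34, 2.235, 1.35, 255, 0.0115, 0.0203, 0, 0.34, 2.235, 1.35, 255, 0.0115, 0.0203, 0, 0.34, 2.235, 1.35, 255, 0.0115, 0.0203, 0, 0.34, 2.235, 1.35, 255, 0.0115, 0.0203, 0, 0.34, 2.235, 1.35, 255, 0.0115, 0.0203, 0, 0.34, 2.235, 1.35, 255, 0.0115, 0.0203, 0, 0.34, 2.235, 1.35, 255, 0.0057, 0.0102, 0, 0.17, 1.12, 0.67, 255]

```text
time_s: 22.62
eef_pos: [0.6246, 0.0346, 0.3522]
orientation: [-0.001, 0.013, 1.0, 0.0]
force: [0.1, -0.9, -1.4]
finger_gap: 0.0588
```

>>> arm_command:
  plan: [0, 0, 0, 0, 0, 0, 255, 0, 0, 0, 0, 0, 0, 255, 0, 0, 0, 0, 0, 0, 255, 0, 0, 0, 0, 0, 0, 255]

```text
time_s: 23.12
eef_pos: [0.6238, 0.0325, 0.3539]
orientation: [0.001, 0.014, 1.0, 0.0]
force: [0.3, 0.1, -1.1]
finger_gap: 0.0589
```

Run:
```python
from q2 import *
import pickle
delta([.6231,.0336,.2],np.radians(-1.6),0,.153)
w=grab("wrist");pickle.dump(w,open("w9.pkl","wb"))
s=ctrl.observe()["eef_pos"]
print("tier");quad2(w,np.radians(-1.6),0,np.r_[s[:2],s[2]-.153])
print("seat");quad2(w,np.radians(-1.6),0,[.6231,.1936,.045])
# small corner holes at near end: ellipse fits
g=cv2.GaussianBlur(cv2.cvtColor(w["img"],cv2.COLOR_RGB2GRAY),(3,3),0); z=s[2]-.147
H=[]
for yy in(-.017,.017):
    c=np.r_[s[:2],z]+R.from_euler("z",-1.6,degrees=True).apply([-.076,yy,0]); u,v=proj(w,[c])[0].astype(int)
    e=cv2.Canny(g[v-28:v+28,u-28:u+28],25,60); best=None
    for k in cv2.findContours(e,cv2.RETR_EXTERNAL,cv2.CHAIN_APPROX_NONE)[0]:
        if len(k)>30:
            el=cv2.fitEllipse(k); ctr=np.array(el[0])+[u-28,v-28]; print(len(k),np.round(el[1],1),ctr.round(1),onplane(w,[ctr],z)[0].round(4))
```

```text
t 23.12 shift [-0.0007, 0.0011, -0.0009] turn [-0.0, 0.09, 0.03] F [0.3, 0.1, -1.1] M [0.07, -0.02, -0.01] gap 0.0589
tier
y+ 0.03 mm 0.06 deg 25 / 35
y- -0.5 mm 0.11 deg 21 / 35
x+ none
x- -0.92 mm -0.22 deg 41 / 41
seat
y+ -1.03 mm 0.02 deg 36 / 41
y- 0.58 mm -0.01 deg 37 / 41
x+ -1.02 mm -0.88 deg 21 / 41
x- 0.12 mm -0.05 deg 40 / 41
78 [25.7 28.3] [271.9 139.1] [0.5479 0.0188 0.2069]
154 [31.5 33.1] [271.5 139. ] [0.5479 0.0186 0.2069]
78 [25.6 28.3] [381.  139.3] [0.5489 0.0513 0.2069]
174 [31.3 33.3] [381.4 139.2] [0.5488 0.0514 0.2069]
```

>>> arm_command:
  plan: [-0.0005, 0.0305, 0, 0, 0, 0.15, 255, -0.0005, 0.05, 0, 0, 0, 0, 255, -0.0005, 0.05, 0, 0, 0, 0, 255, -0.0005, 0.0305, 0, 0, 0, 0, 255, 0, 0, -0.01, 0, 0, 0, 255, 0, 0, -0.02, 0, 0, 0, 255, 0, 0, -0.02, 0, 0, 0, 255, 0, 0, -0.018, 0, 0, 0, 255, 0, 0, -0.009, 0, 0, 0, 255, 0, 0, -0.003, 0, 0, 0, 255, 0, 0, 0, 0, 0, 0, 255, 0, 0, 0, 0, 0, 0, 255]

```text
time_s: 24.68
eef_pos: [0.6226, 0.1941, 0.2746]
orientation: [0.001, 0.012, 1.0, 0.0]
force: [-1.5, -0.7, -1.4]
finger_gap: 0.0588
```

Run:
```python
from q2 import *
import pickle
delta([.6218,.1933,.12],np.radians(-1.5),0,.153)
w=grab("wrist");s=grab("scene");t=grab("top");pickle.dump((w,t,s),open("v10.pkl","wb"))
A=np.hstack([cv2.resize(w["img"][110:170,u:u+60],(390,390),interpolation=cv2.INTER_CUBIC) for u in(242,352)])
B=cv2.resize(s["img"][240:275,385:465],None,fx=780/80,fy=195/35*1,interpolation=cv2.INTER_CUBIC)
cv2.imwrite("pics/w10.png",np.vstack([A,B])[:,:,::-1])
```

```text
t 24.68 shift [-0.0008, -0.0008, -0.0016] turn [-0.03, 0.16, -0.07] F [-1.5, -0.7, -1.4] M [-0.05, -0.02, -0.04] gap 0.0588
```

View pics/w10.png

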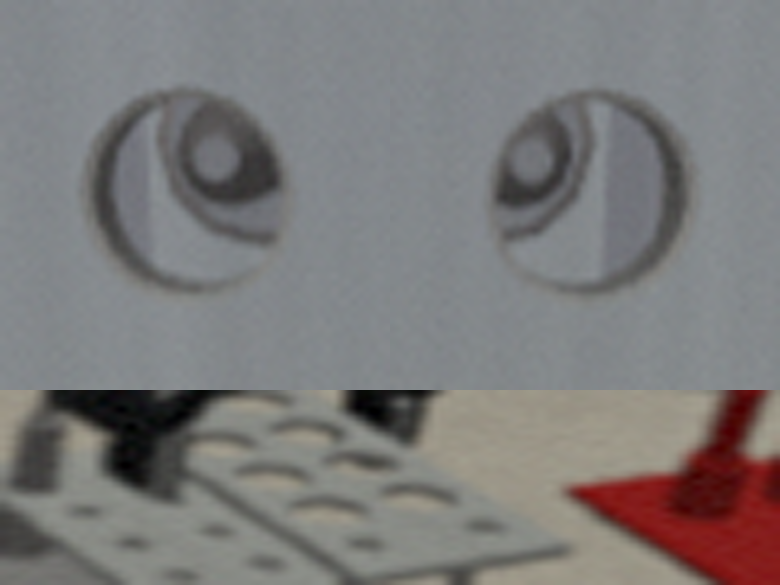

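The tips are visible through both small holes at montage (214,157) and (533,157). The hole rims are centred at (188,192) and (590,192).

Run:
```python
from q2 import *
import pickle
w,t,s=pickle.load(open("v10.pkl","rb"))
zu=.2746-.1534
H=onplane(w,[(270.92,139.54),(382.77,139.54)],zu+.006)[:,:2];T=onplane(w,[(274.92,134.15),(374.0,134.15)],.110)[:,:2]
for n,P in(("holes",H),("tips",T)):
    e=P[1]-P[0];print(n,P.round(4).tolist(),P.mean(0).round(4),np.linalg.norm(e).round(4),"yaw",-np.degrees(np.arctan2(e[0],e[1])).round(2))
print("move",(T-H).mean(0).round(4))
```

```text
holes [[0.547, 0.1798], [0.5478, 0.2133]] [0.5474 0.1966] 0.0335 yaw -1.4
tips [[0.5463, 0.1788], [0.5471, 0.2128]] [0.5467 0.1958] 0.0339 yaw -1.41
move [-0.0007 -0.0008]
```

Both estimates agree on a correction of (-0.7, -0.8) mm. I'll correct and lower over the tips.

>>> arm_command:
  plan: [-0.0007, -0.0008, 0, 0, 0, 0, 255, 0, 0, 0, 0, 0, 0, 255, 0, 0, -0.003, 0, 0, 0, 255, 0, 0, -0.004, 0, 0, 0, 255, 0, 0, -0.004, 0, 0, 0, 255, 0, 0, -0.004, 0, 0, 0, 255, 0, 0, -0.002, 0, 0, 0, 255, 0, 0, 0, 0, 0, 0, 255]

```text
time_s: 25.82
eef_pos: [0.6213, 0.1932, 0.2564]
orientation: [0.0, 0.012, 1.0, 0.0]
force: [0.2, 0.3, -1.6]
finger_gap: 0.059
```

```bash
python3 -c "
from h import *
delta([.6218,.1933,.09],np.radians(-1.5),0,.1536)"
```

```text
t 25.82 shift [0.0005, 0.0001, -0.0128] turn [-0.0, 0.04, -0.07] F [0.2, 0.3, -1.6] M [0.01, -0.02, -0.07] gap 0.059
```

No contact at 0.103, so the cones are already inside. Continuing.

>>> arm_command:
  plan: [0.0003, 0, -0.002, 0, 0, 0, 255, 0, 0, -0.003, 0, 0, 0, 255, 0, 0, -0.003, 0, 0, 0, 255, 0, 0, -0.002, 0, 0, 0, 255, 0, 0, -0.001, 0, 0, 0, 255, 0, 0, 0, 0, 0, 0, 255]

```text
time_s: 26.58
eef_pos: [0.6217, 0.1932, 0.2456]
orientation: [0.001, 0.013, 1.0, 0.0]
force: [-0.3, 0.2, -1.3]
finger_gap: 0.0586
```

>>> arm_command:
  plan: [0, 0, -0.001, 0, 0, 0, 255, 0, 0, 0, 0, 0, 0, 255]

```text
time_s: 26.82
eef_pos: [0.6217, 0.1932, 0.2447]
orientation: [0.001, 0.013, 1.0, 0.0]
force: [-0.2, -0.9, -1.0]
finger_gap: 0.0587
```

>>> arm_command:
  plan: [0, 0, -0.001, 0, 0, 0, 255, 0, 0, -0.001, 0, 0, 0, 255, 0, 0, 0, 0, 0, 0, 255]

```text
time_s: 27.2
eef_pos: [0.6218, 0.1932, 0.2432]
orientation: [0.001, 0.012, 1.0, 0.0]
force: [-1.1, -0.5, 2.2]
finger_gap: 0.0589
```

>>> arm_command:
  plan: [0, 0, -0.001, 0, 0, 0, 255, 0, 0, 0, 0, 0, 0, 255]

```text
time_s: 27.45
eef_pos: [0.6218, 0.1932, 0.2432]
orientation: [0.001, 0.012, 1.0, 0.0]
force: [-3.4, -1.1, 7.2]
finger_gap: 0.0586
```

It stopped at TCP height 0.2432, so the underside is at 0.090. It is home. Release and lift.

>>> arm_command:
  plan: [0, 0, 0.001, 0, 0, 0, 255, 0, 0, 0, 0, 0, 0, 120, 0, 0, 0, 0, 0, 0, 0, 0, 0, 0, 0, 0, 0, 0, 0, 0, 0, 0, 0, 0, 0, 0, 0, 0, 0, 0, 0, 0, 0, 0, 0.005, 0, 0, 0, 0, 0, 0, 0.015, 0, 0, 0, 0, 0, 0, 0.03, 0, 0, 0, 0, 0, 0, 0.04, 0, 0, 0, 0, 0, 0, 0.04, 0, 0, 0, 0, 0, 0, 0, 0, 0, 0, 0]

```text
time_s: 28.95
eef_pos: [0.6234, 0.1935, 0.379]
orientation: [0.006, 0.012, 1.0, 0.001]
force: [0.3, -0.7, 0.6]
finger_gap: 0.0855
```

Run:
```python
from q2 import *
import pickle
delta([.6218,.1933,.2],np.radians(-1.5),0,.153)
w=grab("wrist");t=grab("top");s=grab("scene");save(w,"pics/end.png")
print("top tier wrist");quad2(w,np.radians(-1.6),0,[.6231,.1936,.09],win=.005)
print("top tier scene");quad2(s,np.radians(-1.6),0,[.6225,.193,.09],win=.008)
# bystanders unchanged: compare first and last scene views around bottle, beaker, look-alikes
a,b=pickle.load(open("v.pkl","rb"))
for n,(x0,y0,x1,y1) in dict(bottle=(440,175,480,240),beaker=(110,285,175,370),red1=(215,205,298,270),purple=(325,190,355,255),red2=(470,230,515,305)).items():
    print(n,np.abs(a["img"][y0:y1,x0:x1].astype(int)-s["img"][y0:y1,x0:x1]).mean().round(2))
```

```text
t 28.95 shift [-0.0016, -0.0002, -0.026] turn [-0.13, 0.67, -0.07] F [0.3, -0.7, 0.6] M [0.05, 0.01, 0.02] gap 0.0855
top tier wrist
y+ 1.36 mm -0.16 deg 37 / 41
y- 1.76 mm 0.06 deg 31 / 41
x+ -1.06 mm -0.29 deg 40 / 41
x- 0.36 mm 0.01 deg 41 / 41
top tier scene
y+ -6.73 mm 0.09 deg 30 / 41
y- -0.41 mm -0.87 deg 6 / 41
x+ 2.97 mm -2.11 deg 10 / 41
x- -1.48 mm 2.48 deg 10 / 41
bottle 12.95
beaker 3.61
red1 3.83
purple 3.55
red2 3.8
```

The y edges there likely picked up the base plate's outline, which projects to about ±31.5 mm. The bottle patch may be hidden by the arm. I'll sidestep, let the arm settle, and check again.

>>> arm_command:
  plan: [0, -0.04, 0, 0, 0, 0, 0, 0, -0.05, 0, 0, 0, 0, 0, 0, -0.05, 0, 0, 0, 0, 0, 0, -0.03, 0, 0, 0, 0, 0, 0, 0, 0, 0, 0, 0, 0, 0, 0, 0, 0, 0, 0, 0, 0, 0, 0, 0, 0, 0, 0, 0, 0, 0, 0, 0, 0, 0]

```text
time_s: 30.1
eef_pos: [0.6217, 0.0242, 0.3726]
orientation: [0.0, 0.012, 1.0, 0.0]
force: [0.4, -0.0, 0.0]
finger_gap: 0.0858
```

Run:
```python
from q2 import *
import pickle
delta([.6218,.0233,.2],np.radians(-1.5),0,.153)
w=grab("wrist");t=grab("top");s=grab("scene")
for z in(.045,.09):
    print("wrist z",z);quad2(w,np.radians(-1.6),0,[.6225,.193,z],win=.004)
print("top cam .09");quad2(t,np.radians(-1.6),0,[.6225,.193,.09],win=.006)
a,b=pickle.load(open("v.pkl","rb"))
for n,(x0,y0,x1,y1) in dict(bottle=(440,175,480,240),beaker=(110,285,175,370),red1=(215,205,298,270),purple=(325,190,355,255),red2=(470,230,515,305)).items():
    print(n,np.abs(a["img"][y0:y1,x0:x1].astype(int)-s["img"][y0:y1,x0:x1]).mean().round(2))
g=t["img"].astype(int);x=np.abs(g[225:275,105:165]-b["img"][225:275,105:165]).mean();print("bottle top",x)
```

```text
t 30.1 shift [0.0001, -0.0009, -0.0196] turn [-0.02, 0.06, -0.15] F [0.4, -0.0, 0.0] M [-0.02, -0.01, 0.0] gap 0.0858
wrist z 0.045
y+ -1.53 mm 0.17 deg 11 / 41
y- -0.01 mm -0.0 deg 40 / 41
x+ 0.37 mm 0.03 deg 17 / 41
x- 2.63 mm 0.29 deg 27 / 41
wrist z 0.09
y+ -0.32 mm 0.07 deg 37 / 40
y- 0.12 mm -0.07 deg 29 / 41
x+ -0.46 mm -0.28 deg 40 / 41
x- -0.19 mm 0.14 deg 41 / 41
top cam .09
y+ -0.23 mm -0.34 deg 32 / 41
y- 4.91 mm -0.09 deg 26 / 41
x+ 0.39 mm -0.73 deg 40 / 41
x- 1.16 mm -0.65 deg 16 / 41
bottle 3.56
beaker 3.52
red1 3.74
purple 41.74
red2 3.78
bottle top 4.601333333333334
```

From the oblique settled view, both tiers match their seats to within 0.5 mm on every usable edge, and the bystanders have not moved. The purple patch is hidden by the arm now and was unchanged in the previous view.

```bash
python3 -c "
from cell import job
print(job.close_job())"
```

```text
the job is handed in; nothing more can be done
None
```

The rack is back together and handed in at about 30 s of the 72 s allowed. Each tier was gripped at mid-length, levelled and lowered over all four posts. Each was then pressed home to a light contact (7–10 N) at the expected shoulder height, unloaded and let go.

**What the last checks showed:**
- **Seat tier:** viewed from above just after release, its edges fit a level plate at 45 mm to within 0.7 mm, with edge slopes of 0.2° or less.
- **Top tier:** in the last sideways wrist view, its edges fit a level plate at 90 mm to within 0.5 mm, with slopes of 0.3° or less.
- **Bystanders:** the bottle, the beaker and the red and purple look-alikes are unchanged in the scene pictures.

**Checks that disagreed:**
- **Top-tier width from above:** one reading came out 3 mm too wide, most likely because the base plate's outline lay just outside the tier. The sideways view did not show it.
- **Scene and top cameras:** several edge fits of the top tier failed or were several mm off, so they gave no independent confirmation.
- **Seat tier, final view:** it is mostly hidden under the top tier, and only its near long edge could be measured well; that edge fits. The other edges were unreliable.
- **Occluded patches:** the bottle and purple picture patches each differed in one view while the arm was near them, and both matched in the other view.

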